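# Load the battery tray and slide it into its rack

## Robot

A 6-joint arm with a two-finger parallel gripper is mounted at the origin on the work surface. World frame = base frame: x ahead of the robot, y to its left, z up, the work surface at z = 0. Lengths are in m, angles in rad, forces in N, time in s.
With the tool pointing down it reaches from about 0.35 to 0.85 m from the base axis. Payload 8.1 kg.
Tool frame: the origin (TCP) lies on the centre line of the jaws, within the pads' length; the fingertips stand 17 mm ahead of it and the grasp point (between the pads) lies 2 mm behind it; z points along the fingers, y is the line along which they close (so a half turn about z gives the same grasp; the last joint's range is limited). The gripper opens to 93 mm and grips with 3 to 60 N. Pads are 15 mm wide; open, the fingers measure 128 mm over their backs; the gripper's body (75 mm by 188 mm) begins 65 mm behind the grasp point.
Start: joints at [1.214, 0.13, 1.488, -0, 1.523, -0.085], TCP at [0.161, 0.578, 0.201] pointing down, gripper open.
Joint ranges: [-2.96, 2.96], [-0.89, 2.26], [0.02, 2.5], [-1.34, 4.48], [0, 2.73], [-2.66, 2.66]. Speed limits (rad/s): [2.39, 2.39, 2.79, 3.14, 3.14, 3.14].

## Interface

Orientations are given as a rotation vector (axis times angle).
In Python, from plant import telemetry, viewer, order gives the robot as it stands.
- The arm moves only by the tool send_rows, never from a script. Its argument "plan" is a list that holds one entry, the list of rows, each a list of 5 numbers: the closure, from -1 (fully open) to 1 (shut), then the shift along the world's x, y, z normalised to -1 to 1, where 1 is 0.2 m, then the turn about the world's z normalised to -1 to 1, where 1 is 60 degrees. A call has 1 to 20 rows; each row is the pose to reach, as a shift and turn from the pose commanded when the call began; what a row does not reach only later rows make up. A row lasts 1/12 s, in which the tool goes at most 41.7 mm and 7.16 degrees, less where a joint would pass 70% of its speed; a pose out of reach is approached as far as the arm can. A call with a number of a shift or a turn outside -1 to 1 is refused whole. A call with a gripper value outside its range is refused whole. The fingers move at their own pace and stop on an object; "force" is the grip in N (left out, the last holds). Time passes only in rows, so rows that repeat a pose let the fingers close. It gives the time, the measured TCP pose, the force, the opening and the grip force at its end, in the units of the state.
- telemetry.read_state(): the state, without advancing time (a new reading comes with each control period).
- viewer.read_camera(name): name is "side" or "top" or "wrist"; returns (picture, depth): 384x512x3 uint8, blue, green, red; 384x512 float32, m along the optical axis (not along the pixel's ray), 0 where there is no reading.
- viewer.calibration(name): a dict with "camera_matrix" (3x3 intrinsics, pixels), "extrinsics" (4x4, takes a point from camera to world coordinates); the wrist camera has in their place "hand_eye" (4x4, takes a point from camera to tool coordinates, whose origin is the TCP and whose axes are the flange's). Camera axes: x right, y up, looking along -z (the intrinsics and any distortion apply to the point x, -y, -z); pixel columns grow to the right and rows downward; lengths in m; the calibration is good to about 2 mm. A picture is of the moment at which its call begins: read the wrist's pose just before it. calibration takes no time and is no camera call.
- order.close_job(): hands the job in; it is judged then, once.
The state is a dict: "t": time; "q": joint angles; "dq": joint speeds; "joint_torque": joint torques, N m; "tool_pos": TCP position; "orientation": TCP orientation; "force": force on the tool from outside, world axes, zero at the start; "wrist_torque": the same for the moment, N m; "opening": finger opening in m; "gripper_force": force on a finger pad.
Only numpy, scipy, OpenCV 4.12 (cv2) and the standard library are available. Lean on these libraries where they do the work, as an engineer would, in place of code of your own. Each camera call takes 0.05 s, during which the arm holds its last target. There are 200 camera calls.

## Task

Stand the loose drill battery, upright, in the empty pocket of the metal tray while the tray is still on the bench. Then lift the tray by its wooden handle, keeping it level with both batteries aboard, and slide it into the runners of the plywood rack until it is fully home against the rack's back. Leave the other things on the bench where they are.

Things in the scene. Friction and masses are not known exactly. Their poses are not given: they have to be found in the camera images.
- rack: Fixed plywood rack for one tray, 170 deep x 188 wide x 112 high, open in front and above. Origin: centre of its footprint; x to its back (tray slides in along +x), z up. Cheeks 94 high, inner faces y=+-82, carry steel C-runners from x=-85 to 73: ledge top z=78, lip underside z=90, lip top z=94, both reaching in to y=+-68. The tray's flanges ride in them. Back panel (stop): face at x=73.
- rack_mouth (a point): Middle of the runners' front end, on the rack's centre line, at ledge-top height (rack x=-85, z=78). Axes as the rack. Flared lead-ins reach 22 further out, widening each runner by about 5 at each side, above and below. Between the lips (136 apart) handle and gripper pass freely. Boxes below the runners reach only to z=34.
- rack_home (a point): Where the tray's origin comes to lie when it is fully home (rack x=-22, y=0, z=45); the tray then sticks out 32 at the rack's front. Axes as the rack.
- tray: Loose sheet-metal tray, 190 long (x) x 124 wide (y) x 38 high, 0.36 kg, walls and floor 4 thick. Origin: centre of its underside. Flanges along both long sides reach out to y=+-78, z=33 to 38. A 38 high divider at x=0 makes two pockets, 89 (x) x 116 (y) inside, centres x=+-47. Same both ways round: either end may go in first.
- tray_handle (a point): Centre of the tray's wooden cross handle (tray x=0, y=0, z=74), above the divider: a bar 12 thick (x) x 100 (y) x 16 high (z=66 to 82) on two posts at y=+-46. Axes as the tray.
- tray_pocket (a point): Centre of the floor of the tray's empty pocket (tray x=-47, y=0, z=4). Axes as the tray.
- battery: The loose drill battery on the bench: dark block 74 (x) x 50 (y) x 40 high with a smaller grey contact shoe on top (54 x 40, to z=47), 0.2 kg. Origin: centre of its underside, z up. It goes in the tray's empty pocket, best with its long side along tray x, leaving room for the fingers.
- battery_in: Identical battery that already stands in the tray's other pocket (centre at tray x=+47); it stays there.
- glue: Bystander: white bottle, 56 diameter, 150 high; origin at the centre of its underside.
- hammer: Bystander: hammer lying on the bench, roughly 300 long; origin near its middle on the underside, x along the handle towards the head.
- bin: Bystander: open yellow bin 150 x 100 x 70 high; origin at the centre of its underside.
- lifter: Bystander: suction lifter, a 100 diameter disc with a bow handle, 80 high; origin at the centre of its underside.
Things that resemble listed ones, but are neither listed nor needed, are in the scene too. What is shaped like the battery_in but blue is not meant.

How it is judged:
On the way, in this order (a step that is already met when the one before it is completed fails the run):
1. the loose battery stands in the tray's empty pocket, released, with the tray still on the bench (x of battery in the frame of tray between -0.078 and -0.022 m and y of battery in the frame of tray between -0.045 and 0.045 m and z of battery in the frame of tray between -0.004 and 0.014 m and x of battery_in in the frame of tray between 0.022 and 0.078 m and y of battery_in in the frame of tray between -0.045 and 0.045 m and z of battery_in in the frame of tray between -0.004 and 0.014 m and angle between battery's own z axis and vertical below 0.15 rad and height (world z) of tray below 0.02 m and contact force between the fingers and battery below 0.5 N), for 0.2 s.
2. the tray, with both batteries in it, lies in the runners and is fully home (x of tray in the frame of rack between -0.03 and -0.017 m and y of tray in the frame of rack between -0.008 and 0.008 m and z of tray in the frame of rack between 0.04 and 0.051 m and angle between tray's own z axis and vertical below 0.04 rad and angle between the x axis of tray and the x axis of rack, either way round below 0.08 rad and x of battery in the frame of tray between -0.078 and -0.022 m and y of battery in the frame of tray between -0.045 and 0.045 m and z of battery in the frame of tray between -0.004 and 0.014 m and x of battery_in in the frame of tray between 0.022 and 0.078 m and y of battery_in in the frame of tray between -0.045 and 0.045 m and z of battery_in in the frame of tray between -0.004 and 0.014 m and angle between battery's own z axis and vertical below 0.15 rad), for 0.2 s.
At the end, for the whole second after the job is handed in: Tray at rest and level (0.04 rad) on the runners, 40-51 mm above the bench, within 8 mm of the back panel, 8 mm of central, 0.08 rad of straight; the loose battery upright (0.15 rad) on the floor of the pocket at negative tray x, the other still in its own; all still (all of step 2 and linear speed of each of tray, battery, battery_in below 0.02 m/s); the robot touches nothing.
It fails at once if a bystander (glue bottle, hammer, bin or suction lifter) is moved more than 30 mm (distance of any of glue, hammer, bin, lifter from where it was at the start of the episode above 0.03 m).
It fails at once if the tray is tipped more than about 23 degrees (angle between tray's own z axis and vertical above 0.4 rad).
It also fails if it takes over 66 s, if anything falls off the work surface, if the arm or the gripper's body presses on something with over 40 N, if the wrist force passes 120 N, or if a joint passes its speed limit or range.

## Working session

There is one attempt and no reset: what is moved stays moved. The work goes in short steps, Python scripts to look and compute and a tool call to move; the robot and the scene stay as the last step left them, time stands still between calls to the robot, and variables do not carry over. Pictures are saved under pics/ and viewed, at most 10 in all, crops included, and the job is handed in when it is done.

Besides the shell and the picture viewer there is one more tool, called after "Emit:" as a command line: name --argument value ..., lists and objects as JSON in quotes. send_rows: Moves the arm, as the interface text tells. Scaled input: -1 to 1 covers 0.2 m each way for a shift and 60 degrees each way for a turn. Its arguments: {"type":"object","properties":{"plan":{"type":"array"},"force":{"type":"number"}},"required":["plan"]}

```bash
mkdir -p pics
cat > h.py <<'E'
import numpy as np, cv2
from plant import telemetry, viewer, order
def grab(name):
    s=telemetry.read_state(); im,d=viewer.read_camera(name); im=np.array(im); d=np.array(d)
    c=viewer.calibration(name); K=np.array(c["camera_matrix"])
    if "extrinsics" in c: T=np.array(c["extrinsics"])
    else:
        W=np.eye(4); W[:3,:3]=cv2.Rodrigues(np.array(s["orientation"],float))[0]; W[:3,3]=s["tool_pos"]
        T=W@np.array(c["hand_eye"])
    np.savez(f"{name}.npz",im=im,d=d,K=K,T=T); return im,d,K,T
def load(name):
    z=np.load(f"{name}.npz"); return z["im"],z["d"],z["K"],z["T"]
def cloud(d,K,T):
    v,u=np.mgrid[:d.shape[0],:d.shape[1]]
    P=np.stack([(u-K[0,2])/K[0,0]*d,-(v-K[1,2])/K[1,1]*d,-d],-1)
    P=P@T[:3,:3].T+T[:3,3]; P[d<=0]=np.nan; return P
E
python3 - <<'E'
from h import *
for n in("top","side"):
    im,d,K,T=grab(n); cv2.imwrite(f"pics/{n}0.png",cv2.resize(im,None,fx=1.5,fy=1.5)); print(n,viewer.calibration(n).keys(),K.round(1).tolist(),T.round(3).tolist(),(d>0).mean())
s=telemetry.read_state();print(s["t"],s["orientation"],s["opening"])
E
```

```text
top dict_keys(['camera_matrix', 'extrinsics']) [[499.9, 0.0, 255.9], [0.0, 499.9, 196.6], [0.0, 0.0, 1.0]] [[-0.015, 0.982, -0.186, 0.166], [-1.0, -0.017, -0.009, -0.007], [-0.012, 0.186, 0.982, 1.789], [0.0, 0.0, 0.0, 1.0]] 0.9961090087890625
side dict_keys(['camera_matrix', 'extrinsics']) [[407.9, 0.0, 251.5], [0.0, 407.9, 190.2], [0.0, 0.0, 1.0]] [[0.846, 0.28, -0.453, -0.203], [-0.532, 0.485, -0.694, -1.077], [0.025, 0.828, 0.56, 0.962], [0.0, 0.0, 0.0, 1.0]] 0.9958089192708334
0.1 [-4.25658588e-01 -3.11231257e+00  2.49332425e-03] 0.09298392822172681
```

View pics/top0.png

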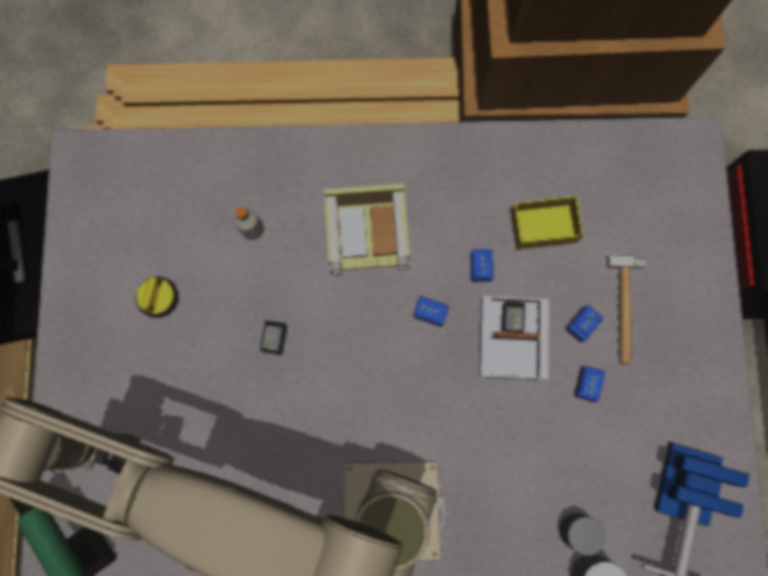

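View pics/side0.png

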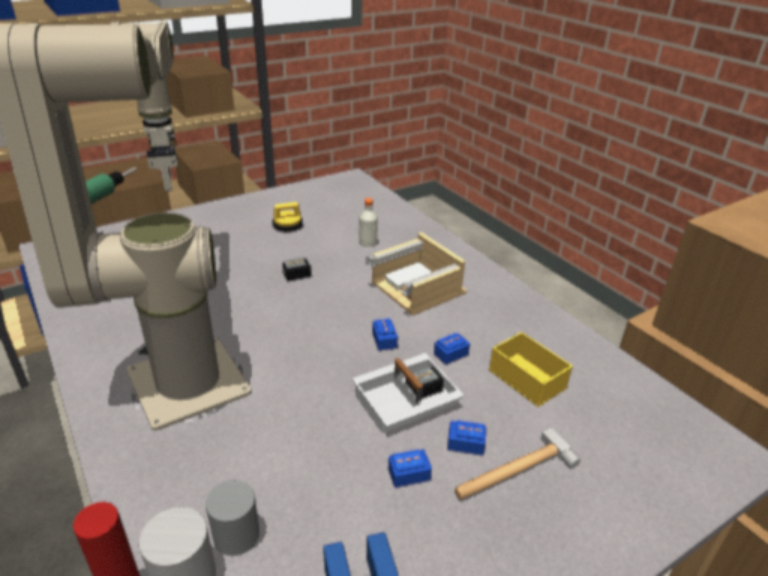

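The top view shows the loose battery at about (182,225) in raw pixels, and the tray at about (343,225) with battery_in at its upper (+x) end and the empty pocket below. The rack is at (245,152) with its mouth facing the robot (down in the image). The blue batteries are decoys.

Run:
```python
from h import *
im,d,K,T=load("top"); P=cloud(d,K,T)
def box(n,c0,c1,r0,r1,z0,z1):
    m=np.zeros(d.shape,bool); m[r0:r1,c0:c1]=1
    m&=(P[...,2]>z0)&(P[...,2]<z1); p=P[m]
    rc=cv2.minAreaRect(p[:,:2].astype(np.float32)*1000)
    print(n,m.sum(),np.round(rc[0],1),np.round(rc[1],1),round(rc[2],1),np.percentile(p[:,2],[5,50,95]).round(4))
print("table",np.nanmedian(P[260:280,200:220,2]), np.nanstd(P[260:280,200:220,2]))
box("batt",170,196,210,240,.02,.07)
box("tray",315,372,192,258,.02,.06)
box("handle",315,372,192,258,.062,.1)
box("rackall",208,280,115,190,.07,.15)
box("rackback",208,280,115,190,.102,.15)
box("rackside",208,280,130,190,.08,.102)
box("bin",335,392,125,170,.03,.1)
box("glue",150,180,130,162,.03,.2)
```

```text
table 0.0001672158005963098 0.0042069188138123565
batt 310 [402.3 275.3] [50.3 74.6] 80.9 [0.0308 0.0431 0.0525]
tray 1104 [ 392.6 -294.5] [157.8 191. ] 86.3 [0.0266 0.0396 0.0525]
handle 118 [ 392.2 -295. ] [99.8 13.1] 85.8 [0.0738 0.0807 0.0888]
rackall 1099 [647.7  48.5] [198.5 188.2] 3.3 [0.0802 0.0954 0.1147]
rackback 262 [648.8  49.3] [196.3 186.8] 3.2 [0.1029 0.1098 0.1186]
rackside 709 [642.3  48.4] [184.6 190. ] 2.4 [0.0855 0.0941 0.0999]
bin 498 [ 668.8 -382.4] [105.3 152.6] 5.9 [0.0332 0.0581 0.0738]
glue 286 [671.  331.5] [49.2 55.8] 26.3 [0.0397 0.1012 0.152 ]
```

Emit:
send_rows --plan '[[[-1,0.3,-0.375,0.0,0.11],[-1,0.6,-0.75,0,0.11],[-1,0.6,-0.75,0,0.11],[-1,0.6,-0.75,0,0.11],[-1,0.6,-0.75,0,0.11],[-1,0.6,-0.75,0,0.11]]]'

```text
t: 0.6
tool_pos: [0.2837, 0.4244, 0.2004]
orientation: [0.252, 3.131, -0.003]
force: [-0.3, 0.4, 0.8]
opening: 0.093
gripper_force: 0.0
```

Emit:
send_rows --plan '[[[-1,0.3,-0.375,0.0,0],[-1,0.6,-0.76,0,0],[-1,0.6,-0.76,0,0],[-1,0.6,-0.76,0,0],[-1,0.6,-0.76,0,0],[-1,0.6,-0.76,0,0],[-1,0.6,-0.76,0,0],[-1,0.6,-0.76,0,0]]]'

```text
t: 1.27
tool_pos: [0.4006, 0.2766, 0.2005]
orientation: [-0.246, -3.131, -0.0]
force: [0.1, -1.1, 0.5]
opening: 0.0932
gripper_force: 0.0
```

```bash
cat >> h.py <<'E'
def rect(P,z0,z1,x0,x1,y0,y1):
    m=(P[...,2]>z0)&(P[...,2]<z1)&(P[...,0]>x0)&(P[...,0]<x1)&(P[...,1]>y0)&(P[...,1]<y1); p=P[m]
    rc=cv2.minAreaRect(p[:,:2].astype(np.float32)*1000)
    return m.sum(),np.round(rc[0],1),np.round(rc[1],1),round(rc[2],1),np.percentile(p[:,2],[5,50,95]).round(4)
E
python3 - <<'E'
from h import *
im,d,K,T=grab("wrist"); P=cloud(d,K,T); cv2.imwrite("pics/w1.png",im)
print(rect(P,.025,.07,.32,.49,.2,.36)); print(rect(P,.043,.07,.32,.49,.2,.36))
print(np.nanstd(P[200:220,20:60,2]), T.round(3).tolist())
s=telemetry.read_state();print(s["t"],s["tool_pos"],s["orientation"])
E
```

```text
(np.int64(2177), array([402.5, 275.7]), array([48.8, 74.7]), 79.9, array([0.0374, 0.045 , 0.0469]))
(np.int64(1348), array([398.8, 276. ]), array([39.5, 54.1]), 80.0, array([0.0445, 0.0457, 0.0471]))
0.0007700997149889539 [[0.157, -0.955, -0.25, 0.332], [0.988, 0.152, 0.039, 0.288], [0.001, -0.253, 0.967, 0.384], [0.0, 0.0, 0.0, 1.0]]
1.3167 [0.40032806 0.27689391 0.20049991] [-2.44416205e-01 -3.13131744e+00 -2.81438989e-04]
```

View pics/w1.png

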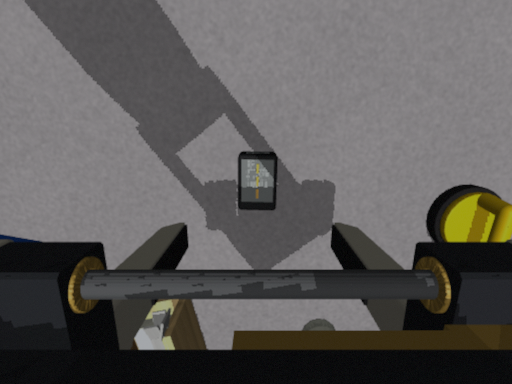

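Emit:
send_rows --plan '[[[-1,0.01,-0.005,-0.2,-0.02],[-1,0.01,-0.005,-0.4,-0.02],[-1,0.01,-0.005,-0.6,-0.02],[-1,0.01,-0.005,-0.8,-0.02],[-1,0.01,-0.005,-0.87,-0.02],[-1,0.01,-0.005,-0.87,-0.02],[-1,0.01,-0.005,-0.87,-0.02],[1,0.01,-0.005,-0.87,-0.02],[1,0.01,-0.005,-0.87,-0.02],[1,0.01,-0.005,-0.87,-0.02],[1,0.01,-0.005,-0.87,-0.02],[1,0.01,-0.005,-0.87,-0.02],[1,0.01,-0.005,-0.87,-0.02],[1,0.01,-0.005,-0.87,-0.02]]]' --force 20

```text
t: 2.48
tool_pos: [0.4033, 0.275, 0.027]
orientation: [0.279, 3.129, 0.0]
force: [-0.8, -0.0, -0.2]
opening: 0.051
gripper_force: 0.0
```

Emit:
send_rows --plan '[[[1,0,0,0,0],[1,0,0,0,0],[1,0,0,0,0],[1,0,0,0,0],[1,0,0,0.1,0],[1,0,0,0.25,0],[1,0,0,0.4,0],[1,0,0,0.6,0],[1,0,0,0.8,0],[1,0,0,0.87,0],[1,0,0,0.87,0]]]' --force 20

```text
t: 3.4
tool_pos: [0.4055, 0.2763, 0.2059]
orientation: [0.278, 3.122, 0.007]
force: [0.5, -0.8, -2.5]
opening: 0.0289
gripper_force: 20.0
```

Emit:
send_rows --plan '[[[1,0,-0.15,0,0.02],[1,0,-0.3,0,0.04],[1,0,-0.45,0,0.06],[1,0,-0.6,0,0.08],[1,0,-0.75,0,0.1],[1,0,-0.9,0,0.1],[1,0,-1,0,0.1],[1,0,-1,0,0.1]]]'

```text
t: 4.07
tool_pos: [0.402, 0.0718, 0.1985]
orientation: [-0.119, -3.136, 0.003]
force: [-0.3, 0.2, -2.1]
opening: 0.0288
gripper_force: 20.0
```

Emit:
send_rows --plan '[[[1,0,-0.15,0,0],[1,0,-0.3,0,0],[1,0,-0.45,0,0],[1,-0.1,-0.6,0,0],[1,-0.2,-0.75,0,0],[1,-0.25,-0.9,0,0],[1,-0.25,-1,0,0],[1,-0.25,-1,0,0]]]'

```text
t: 4.73
tool_pos: [0.352, -0.1273, 0.199]
orientation: [-0.12, -3.137, 0.001]
force: [1.3, 0.6, -1.9]
opening: 0.0288
gripper_force: 20.0
```

Emit:
send_rows --plan '[[[1,0,-0.15,0,0],[1,0,-0.3,0,0],[1,0,-0.45,0,0],[1,0,-0.6,0,0],[1,0,-0.75,0,0],[1,0,-0.85,0,0],[1,0,-0.85,0,0],[1,0,-0.85,0,0],[1,0,-0.85,0,0],[1,0,-0.85,0,0],[1,0,-0.85,0,0]]]'

```text
t: 5.65
tool_pos: [0.3534, -0.2939, 0.2005]
orientation: [-0.112, -3.14, -0.001]
force: [-0.8, -0.6, -1.6]
opening: 0.0285
gripper_force: 20.0
```

Run:
```python
from h import *
im,d,K,T=grab("wrist"); P=cloud(d,K,T); cv2.imwrite("pics/w2.png",im)
print(rect(P,.025,.06,.25,.52,-.41,-.18)); print(rect(P,.033,.042,.25,.52,-.41,-.18));print(rect(P,.06,.09,.25,.52,-.40,-.19))
s=telemetry.read_state();print(s["t"],s["tool_pos"],s["orientation"],s["opening"],s["gripper_force"],s["q"])
```

```text
(np.int64(3728), array([ 367.4, -293.8]), array([156.5, 141.5]), 86.0, array([0.0335, 0.0376, 0.0389]))
(np.int64(3544), array([ 367.4, -293.8]), array([156.5, 141.5]), 86.0, array([0.0362, 0.0377, 0.0389]))
(np.int64(143), array([ 391. , -295.2]), array([99.7, 11.3]), 86.2, array([0.0655, 0.0811, 0.0826]))
5.7 [ 0.35337626 -0.29406293  0.200657  ] [1.12307383e-01 3.13942121e+00 1.63458656e-04] 0.029100579524580672 19.99965637922287 [-8.05806248e-01 -2.58509550e-01  1.86066604e+00  1.88467404e-04
  1.53939140e+00 -2.30509243e+00]
```

View pics/w2.png

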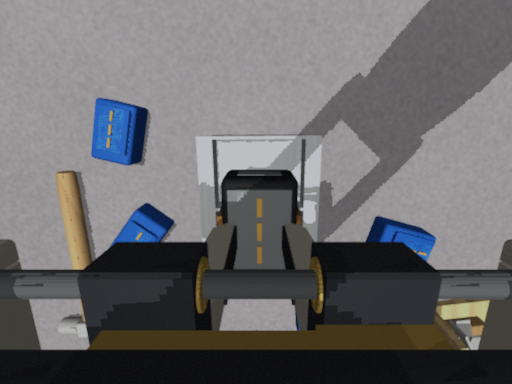

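The wrist view shows the tray flange edges at columns 200–320. The battery is in the jaws, but the opening is 29 mm where about 50 was expected, so I'm checking how it is held before I place it.

Run:
```python
from h import *
im,d,K,T=load("wrist"); P=cloud(d,K,T)
for r in range(165,310,8): print(r,[tuple((P[r,c]*1000).round(0).astype(int)) if d[r,c]>0 else None for c in (232,245,259,275,288)])
im2,d2,K2,T2=grab("side")
p=np.linalg.inv(T2)@np.array([.353,-.294,.2,1]); u=K2[0,0]*p[0]/-p[2]+K2[0,2]; v=K2[1,1]*-p[1]/-p[2]+K2[1,2]; print(u,v)
u,v=int(u),int(v); a=np.hstack([im2[v-60:v+70,u-65:u+65],im[150:280,195:325]]); cv2.imwrite("pics/s2.png",cv2.resize(a,None,fx=3,fy=3,interpolation=cv2.INTER_CUBIC))
```

```text
165 [(np.int64(336), np.int64(-330), np.int64(2)), (np.int64(337), np.int64(-311), np.int64(3)), (np.int64(339), np.int64(-292), np.int64(3)), (np.int64(340), np.int64(-270), np.int64(4)), (np.int64(342), np.int64(-252), np.int64(3))]
173 [(np.int64(315), np.int64(-309), np.int64(196)), (np.int64(315), np.int64(-300), np.int64(198)), (np.int64(316), np.int64(-290), np.int64(199)), (np.int64(317), np.int64(-279), np.int64(196)), (np.int64(318), np.int64(-270), np.int64(196))]
181 [(np.int64(317), np.int64(-308), np.int64(212)), (np.int64(318), np.int64(-300), np.int64(213)), (np.int64(319), np.int64(-291), np.int64(213)), (np.int64(319), np.int64(-281), np.int64(213)), (np.int64(320), np.int64(-272), np.int64(213))]
189 [(np.int64(321), np.int64(-308), np.int64(218)), (np.int64(322), np.int64(-300), np.int64(219)), (np.int64(322), np.int64(-291), np.int64(219)), (np.int64(323), np.int64(-281), np.int64(218)), (np.int64(324), np.int64(-273), np.int64(219))]
197 [(np.int64(326), np.int64(-308), np.int64(221)), (np.int64(327), np.int64(-300), np.int64(219)), (np.int64(327), np.int64(-291
[... 2866 characters left out ...]
.int64(327), np.int64(-295), np.int64(320)), (np.int64(327), np.int64(-291), np.int64(320)), (np.int64(328), np.int64(-287), np.int64(319)), (np.int64(328), np.int64(-284), np.int64(320))]
301 [(np.int64(555), np.int64(-351), np.int64(0)), (np.int64(557), np.int64(-330), np.int64(0)), (np.int64(559), np.int64(-308), np.int64(-1)), (np.int64(560), np.int64(-282), np.int64(0)), (np.int64(562), np.int64(-261), np.int64(-1))]
309 [(np.int64(570), np.int64(-353), np.int64(-1)), (np.int64(572), np.int64(-332), np.int64(-1)), (np.int64(572), np.int64(-309), np.int64(1)), (np.int64(575), np.int64(-283), np.int64(-1)), (np.int64(577), np.int64(-262), np.int64(-1))]
262.911416886351 221.98869213866686
```

View pics/s2.png

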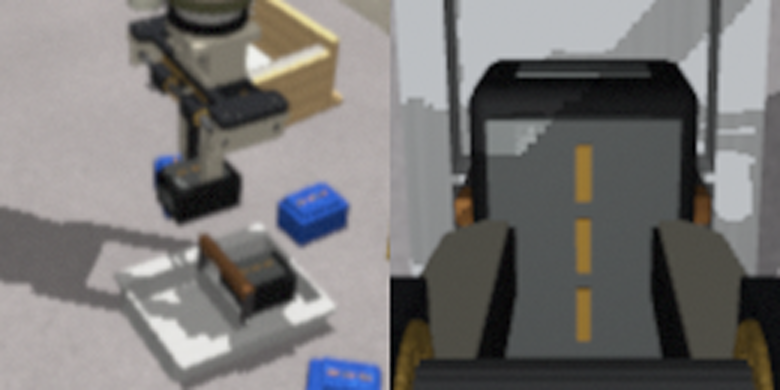

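The battery is upright in the jaws with its top level at z≈0.220. The tray origin comes out at about (0.3916, −0.2953), yaw −3.9°. Lowering it into the pocket now.

Emit:
send_rows --plan '[[[1,-0.04,0.008,0,0],[1,-0.04,0.008,-0.1,0],[1,-0.04,0.008,-0.25,0],[1,-0.04,0.008,-0.4,0],[1,-0.04,0.008,-0.5,0],[1,-0.04,0.008,-0.6,0],[1,-0.04,0.008,-0.68,0],[1,-0.04,0.008,-0.74,0],[1,-0.04,0.008,-0.79,0],[1,-0.04,0.008,-0.82,0],[1,-0.04,0.008,-0.84,0],[1,-0.04,0.008,-0.845,0],[1,-0.04,0.008,-0.845,0],[1,-0.04,0.008,-0.845,0],[1,-0.04,0.008,-0.845,0]]]'

```text
t: 7.0
tool_pos: [0.3455, -0.2939, 0.0325]
orientation: [0.114, 3.139, -0.002]
force: [-0.7, -0.0, -2.3]
opening: 0.029
gripper_force: 20.0
```

Emit:
send_rows --plan '[[[1,0,0,-0.006,0],[1,0,0,-0.006,0],[0.3,0,0,-0.006,0],[0.1,0,0,-0.006,0],[-0.1,0,0,-0.006,0],[-0.3,0,0,-0.006,0],[-0.4,0,0,-0.006,0],[-0.4,0,0,-0.006,0],[-0.4,0,0,-0.006,0],[-0.4,0,0,-0.006,0],[-0.4,0,0,-0.006,0]]]'

```text
t: 7.92
tool_pos: [0.3451, -0.2934, 0.0305]
orientation: [-0.114, -3.139, -0.0]
force: [0.9, -0.0, -0.8]
opening: 0.0654
gripper_force: 0.0
```

Emit:
send_rows --plan '[[[-0.4,0,0,0.05,0],[-0.4,0,0,0.15,0],[-0.4,0,0,0.3,0],[-0.4,0,0,0.5,0],[-0.6,0,0,0.7,0],[-1,0,0,0.85,0],[-1,-0.04,0,1,0],[-1,-0.04,0,1,0],[-1,-0.04,0,1,0],[-1,-0.04,0,1,0]]]'

```text
t: 8.75
tool_pos: [0.337, -0.2933, 0.2305]
orientation: [0.115, 3.139, -0.0]
force: [0.0, 0.3, -0.2]
opening: 0.0928
gripper_force: 0.0
```

Run:
```python
from h import *
im,d,K,T=grab("wrist"); P=cloud(d,K,T); cv2.imwrite("pics/w3.png",im)
print(rect(P,.035,.041,.25,.52,-.41,-.18));print(rect(P,.06,.09,.25,.52,-.40,-.19));print("shoe",rect(P,.047,.056,.25,.40,-.34,-.24));print("body",rect(P,.042,.056,.25,.40,-.34,-.24))
g=grab("top")[1:]; print("toptray",rect(cloud(*g),.02,.06,.25,.52,-.41,-.18))
s=telemetry.read_state();print(s["t"],s["tool_pos"],s["orientation"],s["opening"],s["q"])
```

```text
(np.int64(4081), array([ 388.4, -294.9]), array([156.3, 184. ]), 86.2, array([0.0364, 0.0377, 0.0391]))
(np.int64(902), array([ 391.2, -295.4]), array([99.7, 12.6]), 86.2, array([0.0695, 0.0811, 0.0826]))
shoe (np.int64(1172), array([ 352.5, -290.8]), array([95.1, 77.6]), 87.1, array([0.0484, 0.0497, 0.0512]))
body (np.int64(1782), array([ 350. , -290.7]), array([95.1, 82.7]), 87.1, array([0.0425, 0.0492, 0.051 ]))
toptray (np.int64(801), array([ 392. , -293.5]), array([155.4, 191.3]), 86.9, array([0.0282, 0.0407, 0.054 ]))
8.85 [ 0.33652866 -0.29271624  0.22903189] [-1.14268730e-01 -3.13774864e+00 -2.85669865e-03] 0.09289378039153443 [-8.30945153e-01 -3.05063587e-01  1.84729687e+00  1.71008965e-05
  1.60189274e+00 -2.32893829e+00]
```

View pics/w3.png

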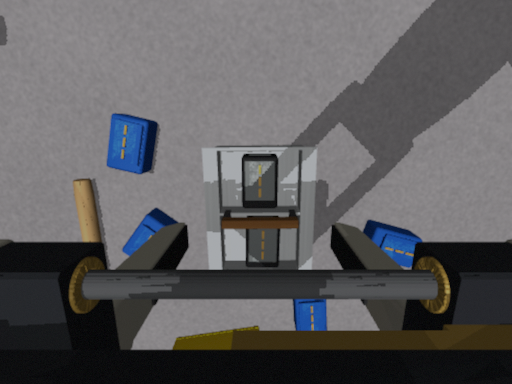

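The wrist view shows both batteries standing in their pockets, at (260,180) and (263,245), with the handle between them at row 222. Next I'll measure the rack from above before gripping the handle.

Emit:
send_rows --plan '[[[-1,0.14,0.14,0.1,0],[-1,0.28,0.28,0.1,0],[-1,0.42,0.42,0.1,0],[-1,0.56,0.55,0.1,0],[-1,0.7,0.68,0.1,0],[-1,0.84,0.81,0.1,0],[-1,0.94,0.9,0.1,0],[-1,0.95,0.9,0.1,0]]]'

```text
t: 9.52
tool_pos: [0.5287, -0.1092, 0.2481]
orientation: [-0.108, -3.137, -0.004]
force: [-0.1, -0.7, 0.5]
opening: 0.0931
gripper_force: 0.0
```

Emit:
send_rows --plan '[[[-1,0.14,0.14,0,0],[-1,0.28,0.28,0,0],[-1,0.42,0.42,0,0],[-1,0.56,0.55,0,0],[-1,0.7,0.68,0,0],[-1,0.84,0.75,0,0],[-1,0.95,0.8,0,0],[-1,0.95,0.8,0,0],[-1,0.95,0.8,0,0],[-1,0.95,0.8,0,0],[-1,0.95,0.8,0,0]]]'

```text
t: 10.43
tool_pos: [0.7163, 0.0456, 0.2506]
orientation: [-0.116, -3.139, 0.0]
force: [0.3, -0.8, 0.8]
opening: 0.0927
gripper_force: 0.0
```

Run:
```python
from h import *
im,d,K,T=grab("wrist"); P=cloud(d,K,T); cv2.imwrite("pics/w4.png",im)
print("cheeks",rect(P,.088,.10,.5,.8,-.08,.18)); print("back",rect(P,.106,.118,.5,.8,-.08,.18)); print(rect(P,.084,.118,.5,.8,-.08,.18))
s=telemetry.read_state();print(s["t"],s["tool_pos"],s["orientation"],s["q"])
```

```text
cheeks (np.int64(7190), array([640.8,  47.7]), array([181.9, 188.7]), 3.2, array([0.0923, 0.0938, 0.0982]))
back (np.int64(1636), array([736.8,  53. ]), array([ 12.8, 188.4]), 3.3, array([0.1087, 0.1116, 0.1128]))
(np.int64(9128), array([646.7,  48. ]), array([193.6, 188.7]), 3.2, array([0.0923, 0.0941, 0.1121]))
10.4833 [0.71638743 0.04561664 0.25112514] [ 1.15937897e-01  3.13911653e+00 -2.61165452e-04] [-7.69859654e-03  4.45612365e-01  1.02272286e+00 -1.76943442e-04
  1.67292657e+00 -1.50467997e+00]
```

View pics/w4.png

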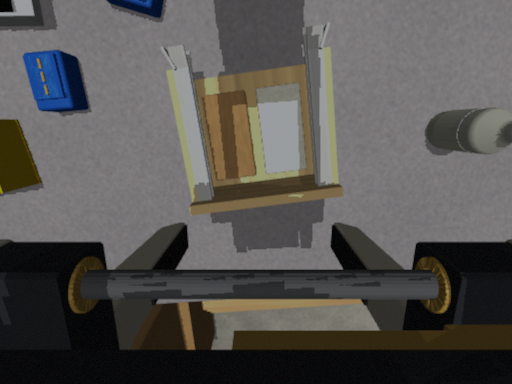

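The rack is clearly seen: back panel along row ~198, flares at (168,52) and (323,35). Origin is about (0.6578, 0.0486), yaw 3.2°, which puts home at (0.6358, 0.0474). Going to the tray handle with a −90° turn.

Emit:
send_rows --plan '[[[-1,-0.1,-0.1,0,-0.1],[-1,-0.22,-0.23,0,-0.21],[-1,-0.35,-0.36,0,-0.32],[-1,-0.47,-0.49,0,-0.43],[-1,-0.6,-0.62,0,-0.54],[-1,-0.7,-0.74,0,-0.65],[-1,-0.81,-0.85,0,-0.75],[-1,-0.81,-0.85,0,-0.75]]]'

```text
t: 11.15
tool_pos: [0.5514, -0.1276, 0.2517]
orientation: [1.322, 2.848, -0.003]
force: [-1.5, -0.0, -0.3]
opening: 0.0933
gripper_force: 0.0
```

Emit:
send_rows --plan '[[[-1,-0.1,-0.1,0,-0.1],[-1,-0.22,-0.23,0,-0.21],[-1,-0.35,-0.36,0,-0.32],[-1,-0.47,-0.49,0,-0.43],[-1,-0.6,-0.62,0,-0.54],[-1,-0.7,-0.74,0,-0.65],[-1,-0.81,-0.85,0,-0.743],[-1,-0.81,-0.85,0,-0.743],[-1,-0.81,-0.85,0,-0.743],[-1,-0.81,-0.85,0,-0.743],[-1,-0.81,-0.85,0,-0.743]]]'

```text
t: 12.07
tool_pos: [0.3936, -0.2927, 0.2508]
orientation: [2.29, 2.15, 0.001]
force: [-0.3, 0.4, -0.3]
opening: 0.0927
gripper_force: 0.0
```

Run:
```python
from h import *
im,d,K,T=grab("wrist"); P=cloud(d,K,T)
print(rect(P,.068,.09,.25,.52,-.40,-.19)); print(rect(P,.035,.041,.25,.52,-.41,-.18))
s=telemetry.read_state();print(s["t"],s["tool_pos"],s["orientation"],s["q"])
w=s["orientation"];R=cv2.Rodrigues(np.array(w))[0];print(np.degrees(np.arctan2(R[1,1],R[0,1])))
```

```text
(np.int64(677), array([ 392.8, -294.5]), array([98.5, 11.5]), 86.0, array([0.0799, 0.0815, 0.0828]))
(np.int64(4192), array([ 392.8, -295.2]), array([154.9, 190.5]), 86.3, array([0.0362, 0.0376, 0.0392]))
12.1167 [ 0.39372177 -0.29258477  0.25072526] [2.29000797e+00 2.15007198e+00 5.27979313e-04] [-7.43900422e-01 -1.85471057e-01  1.70792818e+00  3.04762149e-04
  1.61868906e+00 -6.80873527e-01]
-3.6103345356162864
```

Emit:
send_rows --plan '[[[-1,-0.003,-0.011,-0.15,0],[-1,-0.003,-0.011,-0.35,0],[-1,-0.003,-0.011,-0.55,0],[-1,-0.003,-0.011,-0.7,0],[-1,-0.003,-0.011,-0.82,0],[-1,-0.003,-0.011,-0.874,0],[-1,-0.003,-0.011,-0.874,0],[-1,-0.003,-0.011,-0.874,0],[0.5,-0.003,-0.011,-0.874,0],[0.6,-0.003,-0.011,-0.874,0],[0.7,-0.003,-0.011,-0.874,0],[0.8,-0.003,-0.011,-0.874,0],[1,-0.003,-0.011,-0.874,0],[1,-0.003,-0.011,-0.874,0],[1,-0.003,-0.011,-0.874,0],[1,-0.003,-0.011,-0.874,0]]]' --force 50

```text
t: 13.45
tool_pos: [0.3924, -0.2956, 0.0758]
orientation: [-2.293, -2.147, -0.0]
force: [-0.8, 0.5, 0.8]
opening: 0.0442
gripper_force: 0.0
```

Emit:
send_rows --plan '[[[1,0,0,0,0],[1,0,0,0,0],[1,0,0,0,0],[1,0,0,0,0],[1,0,0,0,0],[1,0,0,0,0]]]'

```text
t: 13.95
tool_pos: [0.3925, -0.2956, 0.0757]
orientation: [2.293, 2.148, -0.0]
force: [-0.3, 0.4, -0.9]
opening: 0.0041
gripper_force: 0.0
```

Emit:
send_rows --plan '[[[1,0,0,0,0],[1,0,0,0,0],[1,0,0,0,0],[1,0,0,0,0]]]'

```text
t: 14.28
tool_pos: [0.3924, -0.2957, 0.0758]
orientation: [2.293, 2.147, -0.0]
force: [-0.5, 0.3, 0.7]
opening: 0.0006
gripper_force: 0.0
```

Run:
```python
from h import *
im,d,K,T=grab("wrist"); P=cloud(d,K,T)
im2,d2,K2,T2=grab("side")
p=np.linalg.inv(T2)@np.array([.392,-.295,.08,1]); u=int(K2[0,0]*p[0]/-p[2]+K2[0,2]); v=int(K2[1,1]*-p[1]/-p[2]+K2[1,2])
a=cv2.resize(im2[v-60:v+50,u-65:u+65],(390,330),interpolation=cv2.INTER_CUBIC); b=cv2.resize(im,None,fx=330/384,fy=330/384)[:,:400]
cv2.imwrite("pics/c5.png",np.hstack([a,b]))
print(rect(P,.068,.09,.25,.52,-.40,-.19)); print(rect(P,.035,.041,.25,.52,-.41,-.18))
s=telemetry.read_state();print(s["t"],s["tool_pos"],s["force"],s["opening"],s["gripper_force"])
```

```text
(np.int64(1181), array([ 393.8, -268.2]), array([45.5, 11.7]), 86.6, array([0.0799, 0.0815, 0.0827]))
(np.int64(8189), array([ 393.8, -277.6]), array([119. , 191.3]), 86.2, array([0.0364, 0.0377, 0.0392]))
14.3833 [ 0.39245864 -0.29562967  0.07574908] [-0.18910643  0.13639968  0.36642616] 0.000784215599317922 0.0
```

View pics/c5.png

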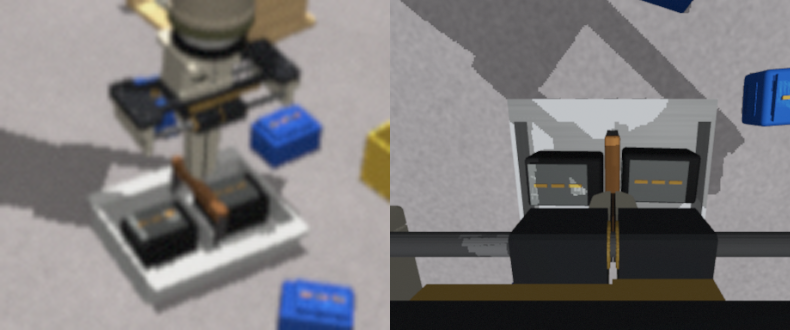

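The picture shows the fingers fully shut at the handle with no grip force, so the bar is not held. I'm checking where the finger surfaces really are relative to the bar.

Run:
```python
from h import *
im,d,K,T=load("wrist"); P=cloud(d,K,T)
np.set_printoptions(linewidth=220)
for r in range(210,250,3): print(r,[tuple(int(x) for x in (np.nan_to_num(P[r,c])*1000).round()) for c in range(222,300,8)])
m=(np.abs(P[...,0]-.393)<.03)&(P[...,1]>-.32)&(P[...,1]<-.28)&(P[...,2]>.052)
p=P[m]*1000
for z in range(52,140,6):
    q=p[(p[:,2]>=z)&(p[:,2]<z+6)]
    if len(q): print(z,len(q),q.min(0).round(),q.max(0).round())
c=viewer.calibration("wrist");print(c["hand_eye"])
```

```text
210 [(363, -289, 50), (369, -292, 43), (375, -292, 44), (382, -293, 42), (390, -281, 82), (395, -281, 82), (402, -295, 39), (408, -293, 47), (414, -292, 51), (421, -293, 50)]
213 [(363, -292, 50), (369, -294, 44), (375, -295, 44), (0, 0, 0), (390, -283, 81), (395, -283, 82), (402, -297, 41), (408, -295, 51), (414, -295, 50), (420, -296, 50)]
216 [(363, -294, 52), (368, -296, 45), (375, -297, 43), (381, -298, 42), (390, -285, 82), (395, -286, 82), (401, -300, 40), (408, -297, 50), (414, -298, 50), (420, -298, 51)]
219 [(362, -297, 49), (368, -299, 46), (375, -300, 44), (381, -301, 41), (390, -287, 82), (395, -288, 82), (401, -303, 40), (408, -300, 49), (414, -301, 48), (420, -301, 50)]
222 [(362, -300, 49), (368, -301, 46), (374, -302, 44), (381, -303, 43), (390, -285, 93), (395, -290, 82), (401, -305, 41), (407, -302, 50), (414, -303, 50), (420, -303, 50)]
225 [(0, 0, 0), (368, -303, 47), (374, -305, 43), (385, -285, 100), (390, -285, 100), (395, -287, 96), (400, -286, 99), (407, -305, 50), (414, -306, 49), (420, -306, 48)]
228 [(362, -305, 49), (368, -306, 46), (381, -284, 105), (38
[... 1524 characters left out ...]
  84.]
88 13 [ 388. -287.   93.] [ 399. -285.   94.]
94 97 [ 383. -288.   94.] [ 404. -285.  100.]
100 169 [ 379. -287.  100.] [ 408. -284.  106.]
106 189 [ 379. -288.  106.] [ 408. -284.  112.]
112 226 [ 378. -287.  112.] [ 409. -284.  118.]
118 239 [ 378. -288.  118.] [ 409. -284.  124.]
124 63 [ 387. -288.  124.] [ 406. -285.  130.]
130 71 [ 391. -288.  130.] [ 396. -285.  136.]
136 57 [ 391. -291.  136.] [ 396. -285.  142.]
[[-7.15319626e-04  9.67414205e-01  2.53198034e-01  7.08077642e-02]
 [ 9.99999733e-01  7.29144378e-04  3.92372991e-05  5.19929366e-05]
 [-1.46659202e-04  2.53197994e-01 -9.67414469e-01 -1.83783374e-01]
 [ 0.00000000e+00  0.00000000e+00  0.00000000e+00  1.00000000e+00]]
```

Depth shows the real fingertips at z≈0.093, about 17 mm above the TCP. The description puts them 17 mm ahead of it, so the fingers closed above the bar. That also explains the battery grip, which held only its top. I'll open, go 36 mm lower and grip again.

Emit:
send_rows --plan '[[[-1,0,0,0,0],[-1,0,0,0,0],[-1,0,0,0,0],[-1,0,0,0,0],[-1,0,0,0,0],[-1,0,0,0,0],[-1,0,0,0,0],[-1,0,0,-0.06,0],[-1,0,0,-0.12,0],[-1,0,0,-0.16,0],[-1,0,0,-0.18,0],[-1,0,0,-0.18,0],[-1,0,0,-0.18,0],[1,0,0,-0.18,0],[1,0,0,-0.18,0],[1,0,0,-0.18,0],[1,0,0,-0.18,0],[1,0,0,-0.18,0],[1,0,0,-0.18,0],[1,0,0,-0.18,0]]]'

```text
t: 16.05
tool_pos: [0.3925, -0.2957, 0.0398]
orientation: [2.293, 2.147, 0.0]
force: [-0.5, 0.5, 1.4]
opening: 0.045
gripper_force: 0.0
```

Emit:
send_rows --plan '[[[1,0,0,0,0],[1,0,0,0,0],[1,0,0,0,0],[1,0,0,0,0],[1,0,0,0,0],[1,0,0,0,0],[1,0,0,0,0],[1,0,0,0,0],[1,0,0,0,0]]]'

```text
t: 16.8
tool_pos: [0.3924, -0.2956, 0.0397]
orientation: [-2.293, -2.147, 0.0]
force: [-1.1, -0.3, -0.4]
opening: 0.0116
gripper_force: 50.0
```

Emit:
send_rows --plan '[[[1,0,0,0.01,0],[1,0,0,0.03,0],[1,0,0,0.06,0],[1,0,0,0.1,0],[1,0,0,0.15,0],[1,0,0,0.21,0],[1,0,0,0.28,0],[1,0,0,0.35,0],[1,0,0,0.41,0],[1,0,0,0.46,0],[1,0,0,0.49,0],[1,0,0,0.5,0],[1,0,0,0.5,0],[1,0,0,0.5,0]]]'

```text
t: 17.97
tool_pos: [0.3922, -0.2953, 0.1391]
orientation: [-2.292, -2.147, 0.0]
force: [1.5, -0.4, -7.3]
opening: 0.0117
gripper_force: 50.0
```

```bash
cat > t.py <<'E'
from h import *
im,d,K,T=grab("wrist"); P=cloud(d,K,T); s=telemetry.read_state(); tp=s["tool_pos"]
z0=tp[2]-.0397
Q=P.copy(); c=tp
m=lambda a,b: rect(P,z0+a,z0+b,c[0]-.12,c[0]+.12,c[1]-.12,c[1]+.12)
print("flange",m(.030,.042)); print("bar",m(.070,.088))
# plane fit of flange
M=(np.abs(P[...,2]-z0-.0376)<.006)&(np.abs(P[...,0]-c[0])<.12)&(np.abs(P[...,1]-c[1])<.12)
p=P[M]; A=np.c_[p[:,:2]-c[:2],np.ones(len(p))]; print("slope",np.linalg.lstsq(A,p[:,2],rcond=None)[0].round(4))
R=cv2.Rodrigues(np.array(s["orientation"]))[0]
print(s["t"],np.round(tp,4),np.degrees(np.arctan2(R[1,1],R[0,1])).round(2),s["opening"],s["gripper_force"],np.round(s["force"],1))
E
python3 t.py
```

```text
flange (np.int64(12839), array([ 392.7, -295.6]), array([156.1, 191.4]), 86.2, array([0.1322, 0.1371, 0.1387]))
bar (np.int64(3523), array([ 394.8, -294.6]), array([40.7, 98. ]), 11.1, array([0.174 , 0.1809, 0.1837]))
slope [ 0.0002 -0.0117  0.1381]
18.0167 [ 0.392  -0.2952  0.1388] -3.75 0.011366868580945978 49.9975311756134 [-0.4  0.4 -8. ]
```

Emit:
send_rows --plan '[[[1,0.01,0.02,0,0],[1,0.01,0.06,0,0.01],[1,0.02,0.12,0,0.02],[1,0.03,0.2,0,0.03],[1,0.04,0.3,0,0.04],[1,0.05,0.4,0,0.05],[1,0.06,0.5,0,0.06],[1,0.07,0.6,0,0.07],[1,0.08,0.7,0,0.08],[1,0.09,0.8,0,0.09],[1,0.1,0.88,0,0.1],[1,0.11,0.94,0,0.11],[1,0.11,0.98,0,0.117],[1,0.11,1,0,0.117]]]'

```text
t: 19.18
tool_pos: [0.4142, -0.0939, 0.1395]
orientation: [-2.154, -2.286, -0.0]
force: [0.0, -0.9, -7.1]
opening: 0.0121
gripper_force: 50.0
```

Emit:
send_rows --plan '[[[1,0.01,0.02,0,0],[1,0.02,0.06,0,0],[1,0.04,0.12,0,0],[1,0.06,0.2,0,0],[1,0.08,0.3,0,0],[1,0.1,0.4,0,0],[1,0.11,0.5,0,0],[1,0.115,0.58,0,0],[1,0.115,0.63,0,0],[1,0.115,0.65,0,0],[1,0.115,0.66,0,0],[1,0.115,0.66,0,0],[1,0.115,0.66,0,0],[1,0.115,0.66,0,0]]]'

```text
t: 20.35
tool_pos: [0.4375, 0.0356, 0.1398]
orientation: [2.158, 2.283, -0.0]
force: [-0.6, -0.2, -7.7]
opening: 0.0117
gripper_force: 50.0
```

```bash
python3 t.py
python3 - <<'E'
from h import *
im,d,K,T=grab("top"); P=cloud(d,K,T)
print(rect(P,.125,.15,.3,.56,-.08,.16))
E
```

```text
flange (np.int64(12880), array([438.1,  35.5]), array([191.3, 155.8]), 3.2, array([0.1333, 0.1377, 0.1396]))
bar (np.int64(3516), array([440.2,  36.7]), array([40.4, 98.5]), 18.0, array([0.1752, 0.1816, 0.1847]))
slope [ 0.0028 -0.0196  0.1392]
20.4 [0.4375 0.0357 0.1398] 3.21 0.011611116874236566 49.997518658638 [ 0.2 -0.6 -7.9]
(np.int64(491), array([427.8,  36.2]), array([171.4, 156.4]), 3.3, array([0.1302, 0.1383, 0.1471]))
```

Emit:
send_rows --plan '[[[1,0,0.005,-0.02,0],[1,0,0.005,-0.06,0],[1,0,0.005,-0.11,0],[1,0,0.005,-0.16,0],[1,0,0.005,-0.21,0],[1,0,0.005,-0.245,0],[1,0,0.005,-0.26,0],[1,0,0.005,-0.26,0],[1,0.02,0.006,-0.26,0],[1,0.06,0.008,-0.26,0],[1,0.1,0.011,-0.26,0],[1,0.14,0.013,-0.26,0],[1,0.18,0.015,-0.26,0],[1,0.22,0.017,-0.26,0],[1,0.26,0.019,-0.26,0],[1,0.3,0.022,-0.26,0],[1,0.34,0.024,-0.26,0],[1,0.36,0.025,-0.26,0],[1,0.36,0.025,-0.26,0]]]'

```text
t: 22.03
tool_pos: [0.5104, 0.0414, 0.0878]
orientation: [2.157, 2.284, 0.0]
force: [0.1, 0.8, -7.2]
opening: 0.0115
gripper_force: 50.0
```

```bash
python3 t.py
python3 - <<'E'
from h import *
im,d,K,T=load("wrist"); P=cloud(d,K,T); print("lip/cheek L", rect(P,.088,.10,.54,.76,.1,.17))
cv2.imwrite("pics/w6.png",im)
E
```

```text
flange (np.int64(11511), array([515.4,  47.1]), array([203.9, 167.6]), 7.7, array([0.0807, 0.0857, 0.0877]))
bar (np.int64(3523), array([513. ,  42.5]), array([40.5, 98.4]), 17.9, array([0.1229, 0.1296, 0.1325]))
slope [ 0.0029 -0.0161  0.087 ]
22.0833 [0.5097 0.0414 0.0876] 3.27 0.011460870073859935 49.99751687049866 [-0.4  0.4 -7.5]
lip/cheek L (np.int64(7817), array([605.1, 125.8]), array([118.6,  26.4]), 3.1, array([0.0927, 0.0939, 0.0985]))
```

View pics/w6.png

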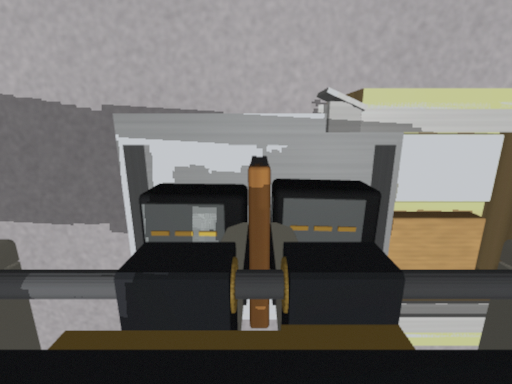

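The leading flange is running under the flared lip near (330,110) with no side force. Sliding further in.

Emit:
send_rows --plan '[[[1,0.02,0.001,0,0],[1,0.05,0.003,0,0],[1,0.09,0.005,0,0],[1,0.13,0.007,0,0],[1,0.17,0.009,0,0],[1,0.21,0.012,0,0],[1,0.25,0.014,0,0],[1,0.29,0.016,0,0],[1,0.33,0.018,0,0],[1,0.37,0.021,0,0],[1,0.41,0.023,0,0],[1,0.45,0.025,0,0],[1,0.49,0.027,0,0],[1,0.53,0.03,0,0],[1,0.56,0.031,0,0],[1,0.58,0.032,0,0],[1,0.58,0.032,0,0],[1,0.58,0.032,0,0]]]'

```text
t: 23.58
tool_pos: [0.6254, 0.0478, 0.0876]
orientation: [-2.157, -2.284, 0.001]
force: [0.0, 0.2, -7.1]
opening: 0.0117
gripper_force: 50.0
```

Still free of contact. Final push: lower the last 2–3 mm and move ahead to the stop.

Emit:
send_rows --plan '[[[1,0.01,0.001,-0.005,0],[1,0.02,0.001,-0.01,0],[1,0.03,0.002,-0.012,0],[1,0.04,0.002,-0.014,0],[1,0.05,0.003,-0.015,0],[1,0.055,0.003,-0.015,0],[1,0.06,0.003,-0.015,0],[1,0.06,0.003,-0.015,0]]]'

```text
t: 24.25
tool_pos: [0.6364, 0.0484, 0.0849]
orientation: [-2.156, -2.283, 0.003]
force: [-8.5, 0.8, -1.2]
opening: 0.0113
gripper_force: 50.0
```

Emit:
send_rows --plan '[[[0.6,0,0,0,0],[0.3,0,0,0,0],[0,0,0,0,0],[-0.3,0,0,0,0],[-0.3,0,0,0,0],[-0.3,0,0,0,0],[-0.3,0,0,0,0],[-0.3,0,0,0,0],[-0.3,0,0,0.1,0],[-0.3,0,0,0.25,0],[-0.3,0,0,0.4,0],[-0.3,0,0,0.6,0],[-0.3,0,0,0.8,0],[-0.3,0,0,0.8,0],[-0.3,0,0,0.8,0],[-0.3,0,0,0.8,0]]]'

```text
t: 25.58
tool_pos: [0.6375, 0.0484, 0.2447]
orientation: [2.157, 2.284, 0.0]
force: [-0.2, 0.5, -1.6]
opening: 0.0603
gripper_force: 0.0
```

Run:
```python
from h import *
im,d,K,T=grab("wrist"); P=cloud(d,K,T); cv2.imwrite("pics/w7.png",im)
s=telemetry.read_state();print(s["t"],s["tool_pos"],s["opening"],s["force"])
a=np.radians(3.2);R=np.array([[np.cos(a),np.sin(a)],[-np.sin(a),np.cos(a)]])
Q=P.copy(); Q[...,:2]=(P[...,:2]-[.6578,.0486])@R.T   # rack frame
print("bar",rect(Q,.116,.135,-.12,.1,-.07,.07)); print("back",rect(Q,.106,.116,.06,.1,-.1,.1))
M=(Q[...,2]>.078)&(Q[...,2]<.088)&(abs(Q[...,1])<.066); p=Q[M]; print("tray top",p.min(0).round(4),p.max(0).round(4))
M=(Q[...,2]>.116)&(Q[...,2]<.135)&(abs(Q[...,1])<.07)&(abs(Q[...,0]+.022)<.02); p=Q[M]; print(np.polyfit(p[:,1],p[:,2],1),np.median(p[:,2]))
for x in(-.07,.025):
  p=Q[(abs(Q[...,0]-x)<.03)&(abs(Q[...,1])<.02)&(Q[...,2]<.11)&(Q[...,2]>.092)]; print("batt top",np.median(p,0).round(4),len(p))
```

```text
25.6333 [0.63683152 0.04840571 0.24324288] 0.06053300187916995 [-0.35088418 -0.31418919 -0.724222  ]
bar (np.int64(883), array([-21.1,   1.7]), array([11. , 99.2]), 0.2, array([0.1251, 0.1266, 0.1278]))
back (np.int64(1551), array([80.3, 12.2]), array([ 13.1, 162.1]), 0.2, array([0.1085, 0.1116, 0.1128]))
tray top [-0.1161 -0.066   0.078 ] [0.0749 0.0659 0.088 ]
[-0.00518202  0.1265152 ] 0.12659189753198685
batt top [-0.0713  0.0013  0.0948] 1349
batt top [0.0221 0.0035 0.0947] 1196
```

View pics/w7.png

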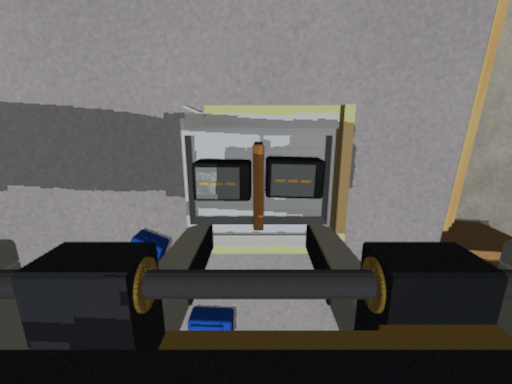

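The tray lies against the back panel with both batteries upright, the bar is at rack x≈−21 mm and z=0.127 as expected for home, and the gripper is clear. Handing in.

```bash
python3 -c "
from plant import order
print(order.close_job())"
```

```text
the job is handed in; nothing more can be done
None
```

The loose battery is in the tray's empty pocket, and the tray measured level and fully home in the rack with both batteries aboard. I handed the job in at about 25.6 s; the hand-in returned no verdict.

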